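# Lay a capped bottle down in the tilting rest for a leak test

## Task

Lay the tall capped bottle on its side for a leak test of its cap: push it over with the fingertips against the upright leaf of the tilting rest, and keep pushing slowly, over some seconds, so that leaf and bottle go down together and land gently, until the leaf lies fully down on its pads with the bottle lying on it; then draw back. Only push, without force: do not lift, squeeze or carry the bottle, and leave the other bottle, the jar and the beaker where they stand.

Things in the scene. Friction and masses are not known exactly. Their poses are not given: they have to be found in the camera images.
- tall_bottle: Slim amber bottle with a red screw cap, 0.27 to 0.43 kg, upright on the worktop, its wall 1 to 6 mm from the rest's hinge barrel. Round body of diameter 66 mm up to 140 mm, then shoulder, neck (diameter 40) and cap (diameter 29); 202 mm tall. Origin: centre of its underside; z runs along the bottle to the cap. Centre of mass about 75 mm above the underside.
- rest: Tilting bottle rest, aluminium, fixed. Origin: on the worktop, below the middle of the hinge axis. Its x axis is level and points the way the leaf folds down (the way to tip the bottle); y along the hinge. Base plate 112 mm wide, 6 thick, from x = 2 to 192 mm. The hinge barrel (radius 6 mm, axis 16 mm above the worktop) stops the bottle's foot; the bottle stands on its -x side.
- hinge (a point): Middle of the hinge axis of the leaf, 16 mm above the worktop.
- leaf (a joint): Hinge of the leaf, rad: 0 = leaf upright, 1.571 = folded down level on its two rubber pads (soft end of travel). Stiff friction hinge of 0.45 N m: it stays where it is put, even with the bottle lying on it, so it must be pushed all the way; some 4 to 7 N at 120 mm from the hinge. At the start it leans 0.02 to 0.18.
- leaf_face (a point): Point 170 mm from the hinge axis on the leaf's rubber-lined face. z runs along the leaf away from the hinge, x normal to it; the face is 6 mm to the bottle's side of the axis. The leaf is 171 mm long, 84 wide; two side cheeks 30 mm high, 75 apart inside, take the bottle; a 11 mm rubber block across the face carries its neck. Lying there, the bottle's upper side is 88 mm above the worktop, its foot 15 to 40 mm behind the axis.
- spare_bottle: Bystander: amber bottle with black cap, diameter 73 mm, 206 mm tall, upright. Origin: centre of its underside.
- small_beaker: Bystander: small glass beaker, diameter 47 mm, 56 mm tall. Origin: centre of its underside.
- amber_jar: Bystander: small amber stoppered jar, diameter 43 mm, 111 mm tall. Origin: centre of its underside.

How it is judged:
On the way:
1. the bottle leans back on the leaf, the two of them about halfway down (angle between tall_bottle's own z axis and vertical between 0.6 and 1.25 rad and value of joint leaf above 0.5 rad and angle between the z axis of tall_bottle and the z axis of leaf_face, either way round below 0.25 rad), for 0.1 s.
At the end, for the whole second after the job is handed in: The leaf is fully down (joint above 1.48 rad) and the bottle lies at rest on it between the cheeks: its axis level within 0.12 rad and within 0.15 rad of the leaf's, its underside from 60 mm behind to 20 mm past the hinge axis and within 20 mm of the middle (value of joint leaf above 1.48 rad and angle between tall_bottle's own z axis and vertical between 1.45 and 1.69 rad and angle between the z axis of tall_bottle and the z axis of leaf_face, either way round below 0.15 rad and x of tall_bottle in the frame of rest between -0.06 and 0.02 m and y of tall_bottle in the frame of rest between -0.02 and 0.02 m and height (world z) of tall_bottle between 0.045 and 0.07 m and contact force between tall_bottle and rest above 0.5 N and linear speed of tall_bottle below 0.02 m/s and angular speed of tall_bottle below 0.2 rad/s); the robot touches nothing.
It fails at once if the bottle turns faster than 3 rad/s or the leaf faster than 2 rad/s (knocked over, dropped or slammed, not lowered gently) (angular speed of tall_bottle above 3 rad/s or velocity of joint leaf above 2 rad/s).
It fails at once if the bottle parts from the leaf by more than 0.4 rad (angle between the z axis of tall_bottle and the z axis of leaf_face, either way round above 0.4 rad).
It fails at once if the bottle is lifted (its underside's centre over 80 mm high), or carried or shoved over 90 mm from the hinge (height (world z) of tall_bottle above 0.08 m or horizontal distance between tall_bottle and hinge above 0.09 m).
It fails at once if the fingers squeeze or press the bottle with over 60 N (contact force between the fingers and tall_bottle above 60 N).
It fails at once if a bystander is moved more than 20 mm (distance of any of spare_bottle, small_beaker, amber_jar from where it was at the start of the episode above 0.02 m).
It also fails if it takes over 48 s, if anything falls off the work surface, if the arm or the gripper's body presses on something with over 40 N, if the wrist force passes 120 N, or if a joint passes its speed limit or range.

## Robot

A 7-joint arm with a two-finger parallel gripper is mounted at the origin on a cart in front of the work surface, level with it; the furniture and walls round the work are solid. World frame = base frame: x ahead of the robot, y to its left, z up, the work surface at z = 0. Lengths are in m, angles in rad, forces in N, time in s.
With the tool pointing down it reaches from about 0.425 to 0.875 m from the base axis. Payload 8.4 kg.
Tool frame: the origin (TCP) lies at the very end of the fingers, on their centre line; the grasp point (between the pads) lies 19 mm behind it (ctrl.grasp_offset is the distance from the TCP to the grasp point, in m); z points along the fingers, y is the line along which they close (so a half turn about z gives the same grasp; the last joint's range is limited). The gripper opens to 87 mm and grips with 3 to 60 N. Pads are 19 mm wide; open, the fingers measure 117 mm over their backs; the gripper's body (75 mm by 190 mm) begins 51 mm behind the grasp point.
Start: joints at [1.198, 0.333, 0.04, 1.465, -0.013, 1.343, -0.059], TCP at [0.176, -0.626, 0.223] pointing down, gripper open.
Joint ranges: [-2.58, 2.58], [-0.38, 2.09], [-1.3, 1.39], [0.25, 2.4], [-1.5, 4.64], [0.08, 2.09], [-2.65, 2.65]. Speed limits (rad/s): [2.22, 2.22, 2.79, 2.79, 3.14, 3.14, 3.14].

## Interface

Orientations are given as a unit quaternion [w, x, y, z].
In Python, from station import sense, eyes, ctrl gives the robot as it stands. The module is installed in compiled form; this text tells all that it offers.
- The arm moves only by the tool jog_arm, never from a script. Its argument "commands" is a list of rows, each a list of 5 numbers: the shift along the tool's x, y, z normalised to -1 to 1, where 1 is 0.075 m, then the turn about the tool's z normalised to -1 to 1, where 1 is 60 degrees, then the closure, from -1 (fully open) to 1 (shut). In form: [[dx, dy, dz, yaw, grip], ...]. A call has 1 to 12 rows; each row shifts and turns the commanded pose from where the row before left it, along the tool's axes as they then stand; what a row does not reach is not made up. A row lasts 1/12 s, in which the tool goes at most 41.7 mm and 7.16 degrees, less where a joint would pass 70% of its speed; a pose out of reach is approached as far as the arm can. A call with a number of a shift or a turn outside -1 to 1 is refused whole. A call with a gripper value outside its range is refused whole. The fingers move at their own pace and stop on an object; "squeeze" is the grip in N (left out, the last holds). Time passes only in rows, so rows that do not move let the fingers close. It gives the time, the measured TCP pose, the force, the opening and the grip force at its end, in the units of the state.
- sense(): the state, without advancing time (a new reading comes with each control period).
- eyes.snapshot(name): name is "side" or "top"; returns the picture (400x640x3 uint8, red, green, blue); there is no depth.
- eyes.calibration(name): a dict with "fx", "fy", "cx", "cy" (pixels), "xyz" and "attitude" of the camera in the world. Camera axes: x right, y up, looking along -z (the intrinsics and any distortion apply to the point x, -y, -z); pixel columns grow to the right and rows downward; lengths in m; the calibration is good to about 2 mm. A picture is of the moment at which its call begins. calibration takes no time and is no camera call.
- ctrl.close_job(): hands the job in; it is judged then, once.
The state is a dict: "time": time; "joint_pos": joint angles; "qd": joint speeds; "joint_efforts": joint torques, N m; "ee_pos": TCP position; "tcp_rot": TCP orientation; "contact_force": force on the tool from outside, world axes, zero at the start; "torque": the same for the moment, N m; "gripper_width": opening from 0.0 (shut) to 1.0 (fully open); "finger_force": force on a finger pad.
Only numpy, scipy, OpenCV 4.12 (cv2) and the standard library are available. Lean on these libraries where they do the work, as an engineer would, in place of code of your own. Each camera call takes 0.05 s, during which the arm holds its last target. There are 200 camera calls.

## Working session

There is one attempt and no reset: what is moved stays moved. The work goes in short steps, Python scripts to look and compute and a tool call to move; the robot and the scene stay as the last step left them, time stands still between calls to the robot, and variables do not carry over. Pictures are saved under pics/ and viewed, at most 10 in all, crops included, and the job is handed in when it is done.

Besides the shell and the picture viewer there is one more tool, called as name(argument=value, ...) on one line, values as JSON. jog_arm: Moves the arm, as the interface text tells. Its arguments: {"type":"object","properties":{"commands":{"type":"array","items":{"type":"array","items":{"type":"number","minimum":-1,"maximum":1}}},"squeeze":{"type":"number"}},"required":["commands"]}

```bash
mkdir -p pics; python3 - <<'E'
from station import sense,eyes,ctrl
import cv2
for n in("side","top"):
    cv2.imwrite(f"pics/{n}0.png",eyes.snapshot(n)[:,:,::-1]); print(n,eyes.calibration(n))
s=sense(); print(s)
E
```

```text
side {'fx': 453.87406803225906, 'fy': 453.87406803225906, 'cx': 324.5741786146267, 'cy': 199.69964359979056, 'xyz': array([ 0.9679787 , -0.31774451,  0.86570192]), 'attitude': array([0.84728425, 0.35603027, 0.14974511, 0.36459326])}
top {'fx': 368.4121431610253, 'fy': 368.4121431610253, 'cx': 323.6621087947565, 'cy': 198.70029819206908, 'xyz': array([-0.06462289,  0.18127901,  0.77925652]), 'attitude': array([ 0.69545899,  0.23443685, -0.22089218, -0.64232608])}
{'time': 0.1, 'joint_pos': array([ 1.19779376,  0.33387153,  0.03987465,  1.46616036, -0.01337406,
        1.34328203, -0.05849836]), 'qd': array([-0.0011306 , -0.00146113,  0.00027601, -0.0015696 , -0.00047362,
       -0.00049387,  0.00170861]), 'joint_efforts': array([ 4.47205137e-03, -6.57804465e+01,  1.34004492e+00, -4.04702210e+01,
       -5.98628959e-02,  4.09401802e-02,  1.01174878e-04]), 'ee_pos': array([ 0.17561203, -0.62540343,  0.221739  ]), 'tcp_rot': array([-7.09997073e-04,  9.90644003e-01,  1.36469520e-01, -1.60386357e-04]), 'contact_force': array([ 0.18642943,  0.51170896, -0.71832695]), 'torque': array([ 0.01884886, -0.05074993,  0.02206018]), 'finger_force': 0.0, 'gripper_width': 1.0007528613350625}
```

View pics/side0.png

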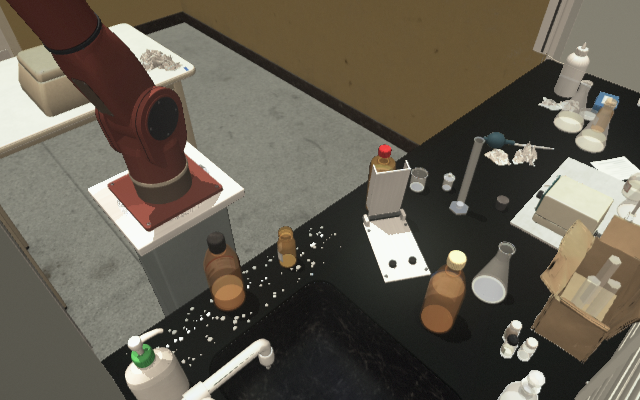

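View pics/top0.png

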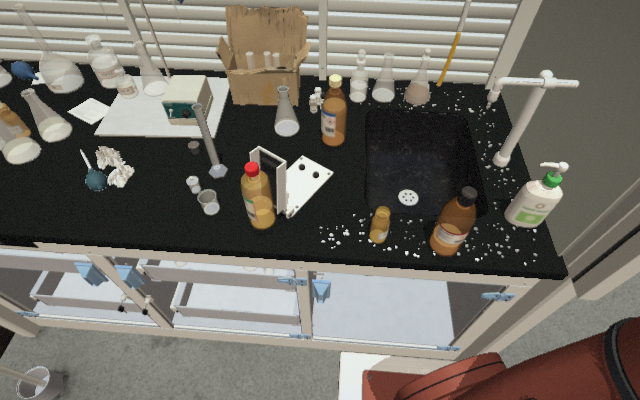

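The side view shows the red-capped bottle at about (384,175), the leaf in front of it and the base plate at (395,245). In the top view its cap is at (251,169), foot about (263,222) and the plate at (305,183). Next I'll enlarge both.

```bash
cat > h.py <<'E'
import numpy as np,cv2
from scipy.spatial.transform import Rotation as R
from station import sense,eyes,ctrl
def rot(q): return R.from_quat([q[1],q[2],q[3],q[0]])
def ray(n,u,v):
    c=eyes.calibration(n); d=np.array([(u-c['cx'])/c['fx'],-(v-c['cy'])/c['fy'],-1])
    return c['xyz'],rot(c['attitude']).apply(d)
def atz(n,u,v,z):
    o,d=ray(n,u,v); return o+d*(z-o[2])/d[2]
def proj(n,p):
    c=eyes.calibration(n); q=rot(c['attitude']).inv().apply(np.atleast_2d(p)-c['xyz'])
    return np.c_[c['cx']-c['fx']*q[:,0]/q[:,2], c['cy']+c['fy']*q[:,1]/q[:,2]]
E
python3 - <<'E'
from h import *
a=cv2.imread('pics/side0.png')[135:285,340:440]; b=cv2.imread('pics/top0.png')[140:240,230:340]
a=cv2.resize(a,None,fx=4,fy=4,interpolation=cv2.INTER_CUBIC); b=cv2.resize(b,None,fx=3.6,fy=3.6,interpolation=cv2.INTER_CUBIC)
o=np.zeros((600,800,3),np.uint8); o[:600,:400]=a; o[:b.shape[0],400:400+b.shape[1]]=b
cv2.imwrite('pics/c.png',o)
print(atz('side',384.5,147,.202),atz('top',251,167,.202))
for n,u,v in(('side',366,222),('side',406,212),('side',384,279),('side',428,270),('top',325,157),('top',332,172)):print(n,u,v,atz(n,u,v,.006))
for n,u,v in(('side',229,303),('side',288,263),('side',418,190),('top',447,250),('top',378,240),('top',211,212)):print(n,u,v,atz(n,u,v,0))
E
```

```text
[0.45075498 0.3754297  0.202     ] [0.45027208 0.37172304 0.202     ]
side 366 222 [0.47123039 0.30898761 0.006     ]
side 406 212 [0.51913658 0.41199551 0.006     ]
side 384 279 [0.62028987 0.20827211 0.006     ]
side 428 270 [0.6741015  0.30239486 0.006     ]
top 325 157 [0.68154317 0.23048895 0.006     ]
top 332 172 [0.62517302 0.20655283 0.006     ]
side 229 303 [ 0.42539553 -0.08538164  0.        ]
side 288 263 [0.43049073 0.08051533 0.        ]
side 418 190 [0.48483997 0.50792568 0.        ]
top 447 250 [ 0.40209761 -0.08622605  0.        ]
top 378 240 [0.41678162 0.07977839 0.        ]
top 211 212 [0.46636751 0.51045801 0.        ]
```

View pics/c.png

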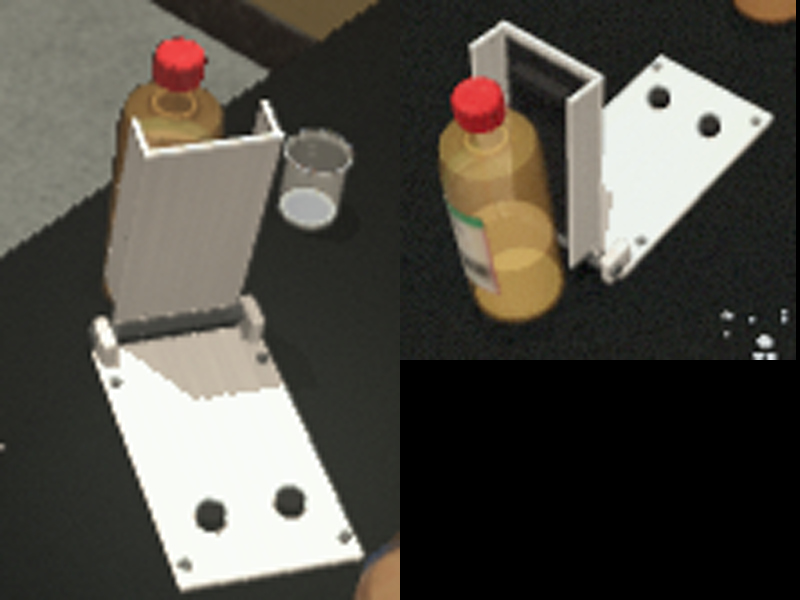

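The crop shows the plate's corners. Side: (385.3,282.5), (430.8,273.7) and (363.8,222.5). Top: (302.5,154.7), (333.6,172.8) and (288.9,218.6). The cap is at side (385,147) and top (251.5,167).

```bash
python3 - <<'E'
from h import *
from scipy.optimize import least_squares
L={'A':(.192,-.056),'B':(.192,.056),'C':(.002,-.056)}
obs=[('side',385.3,282.2,'A'),('side',430.8,273.7,'B'),('side',363.8,222.5,'C'),('top',333.6,172.8,'A'),('top',302.5,154.7,'B'),('top',288.9,218.6,'C')]
def f(p):
    c,s=np.cos(p[2]),np.sin(p[2]); r=[]
    for n,u,v,k in obs:
        x,y=L[k]; r+=list((proj(n,[p[0]+c*x-s*y,p[1]+s*x+c*y,.006])[0]-[u,v]))
    return r
s=least_squares(f,[.49,.35,-.5]); x,y,t=s.x
print(x,y,t,np.round(s.fun,1))
c,sn=np.cos(t),np.sin(t)
loc=lambda p:np.array([c*(p[0]-x)+sn*(p[1]-y),-sn*(p[0]-x)+c*(p[1]-y)])
cap=(atz('side',385,147,.202)+atz('top',251.7,167,.202))/2
print('cap',cap,loc(cap))
print('foot front top', atz('top',262.5,228,0),loc(atz('top',262.5,228,0)))
# leaf top outer edge angle: back face corners in side view (x local = +?) 
for u,v in((340+145/4,135+155/4),(340+280/4,135+135/4)):
  for a in(0,.05,.1,.15,.2):
    z=.016+.171*np.cos(a); p=atz('side',u,v,z); print(a,loc(p), .171*np.sin(a))
print([loc(sense()['ee_pos'])])
E
```

```text
0.49308795469986255 0.3533869420990529 -0.5642582376692961 [-1.  -0.6 -0.1  0.2 -0.7 -1.1 -0.5 -0.8 -0.5 -0.   0.6 -2.1]
cap [0.45097966 0.37327227 0.202     ] [-0.04621536 -0.00571625]
foot front top [0.42844721 0.36884312 0.        ] [-0.06288629 -0.02150892]
0 [ 0.02495467 -0.04355178] 0.0
0.05 [ 0.02472317 -0.0434669 ] 0.008546437945285996
0.1 [ 0.02402922 -0.04321246] 0.017071514246607616
0.15 [ 0.02287459 -0.04278911] 0.02555392065298547
0.2 [ 0.02126213 -0.04219789] 0.03397245556595547
0 [0.0228061  0.03731988] 0.0
0.05 [0.02257392 0.03743023] 0.008546437945285996
0.1 [0.02187795 0.037761  ] 0.017071514246607616
0.15 [0.02071994 0.03831136] 0.02555392065298547
0.2 [0.01910277 0.03907993] 0.03397245556595547
[array([ 0.25518395, -0.99684638])]
```

```bash
python3 - <<'E'
from h import *
def tri(a,b):
    o1,d1=ray('side',*a);o2,d2=ray('top',*b)
    t=np.linalg.lstsq(np.c_[d1,-d2],o2-o1,rcond=None)[0]; p,q=o1+d1*t[0],o2+d2*t[1]; return (p+q)/2,np.linalg.norm(p-q)
print('spout',tri((267,352),(493,95)));print('disp',tri((135,341),(557,168)));print('spare',tri((217,238),(469,192)))
E
```

```text
spout (array([ 0.68441918, -0.1606258 ,  0.2454499 ]), np.float64(0.003574775157440059))
disp (array([ 0.50609719, -0.28412839,  0.19625891]), np.float64(0.007789550732747142))
spare (array([ 0.4181347 , -0.07515411,  0.20446995]), np.float64(0.0036810219773245286))
```

jog_arm(commands=[[0,0,-0.5,0,0.45],[0,0,-0.5,0,0.45],[0,0,-0.5,0,0.45]])

```text
time: 0.35
ee_pos: [0.1756, -0.6251, 0.3356]
tcp_rot: [-0.001, 0.991, 0.136, -0.0]
contact_force: [0.5, -0.8, 1.1]
gripper_width: 0.853
finger_force: 0.0
```

jog_arm(commands=[[0.5,-0.04,0,-0.056,0.45],[0.5,-0.04,0,-0.056,0.45],[0.5,-0.04,0,-0.056,0.45],[0.5,-0.04,0,-0.056,0.45],[0.5,-0.04,0,-0.056,0.45],[0.5,-0.04,0,-0.056,0.45],[0.5,-0.04,0,-0.056,0.45],[0.5,-0.04,0,-0.056,0.45],[0.5,-0.04,0,-0.056,0.45],[0.5,-0.04,0,-0.056,0.45],[0.5,-0.04,0,-0.056,0.45],[0.5,-0.04,0,-0.056,0.45]])

```text
time: 1.35
ee_pos: [0.5216, -0.3474, 0.3344]
tcp_rot: [-0.0, 0.882, 0.471, -0.0]
contact_force: [0.6, -0.3, 0.9]
gripper_width: 0.277
finger_force: 0.0
```

jog_arm(commands=[[0.5,-0.04,0,-0.058,0.45],[0.5,-0.04,0,-0.058,0.45],[0.5,-0.04,0,-0.058,0.45],[0.5,-0.04,0,-0.058,0.45],[0.5,-0.04,0,-0.058,0.45],[0.5,-0.04,0,-0.058,0.45],[0.5,-0.04,0,-0.058,0.45],[0.5,-0.04,0,-0.058,0.45]])

```text
time: 2.02
ee_pos: [0.6091, -0.0626, 0.3345]
tcp_rot: [-0.0, 0.743, 0.669, -0.0]
contact_force: [0.7, 0.7, -0.5]
gripper_width: 0.278
finger_force: 0.0
```

```bash
cat >> h.py <<'E'
X,Y,T=.4931,.3534,-.564
def st():
    s=sense(); p=s['ee_pos']; c,n=np.cos(T),np.sin(T); m=rot(s['tcp_rot']).as_matrix()
    print('t',round(s['time'],2),'pos',p.round(4),'loc',np.round([c*(p[0]-X)+n*(p[1]-Y),-n*(p[0]-X)+c*(p[1]-Y),p[2]],4),'psi',np.arctan2(m[1,0],m[0,0]).round(4),'rad',np.hypot(p[0],p[1]).round(3),'j',s['joint_pos'].round(2),'F',s['contact_force'].round(1),'w',s['gripper_width'])
    return s,m
def todo(lx,ly,z,psi=T+np.pi):
    s,m=st(); c,n=np.cos(T),np.sin(T); w=np.array([X+c*lx-n*ly,Y+n*lx+c*ly,z]); print('need',(m.T@(w-s['ee_pos'])/.075).round(3),'yaw',round(-(psi-np.arctan2(m[1,0],m[0,0]))/np.radians(60),3))
E
python3 -c "
from h import *
todo(-.13,-.004,.335)"
```

```text
t 2.02 pos [ 0.6091 -0.0626  0.3345] loc [ 0.3204 -0.2896  0.3345] psi 1.4663 rad 0.612 j [ 0.41  0.26 -0.49  1.35  0.12  1.55 -0.16] F [ 0.7  0.7 -0.5] w 0.2783070787434107
need [ 6.076e+00 -3.694e+00 -3.000e-03] yaw -1.061
```

jog_arm(commands=[[0.48,-0.27,0,0,0.45],[0.48,-0.27,0,0,0.45],[0.48,-0.27,0,0,0.45],[0.48,-0.27,0,0,0.45],[0.48,-0.27,0,0,0.45],[0.48,-0.27,0,0,0.45],[0.48,-0.27,0,0,0.45],[0.48,-0.27,0,0,0.45],[0.45,-0.3,0,0,0.45],[0.45,-0.3,0,0,0.45],[0.45,-0.3,0,0,0.45],[0.45,-0.3,0,0,0.45]])

```text
time: 3.02
ee_pos: [0.4026, 0.3845, 0.335]
tcp_rot: [0.0, 0.744, 0.668, -0.0]
contact_force: [0.9, 0.3, -0.1]
gripper_width: 0.275
finger_force: 0.0
```

jog_arm(commands=[[0.4,-0.3,0,-0.1,0.45],[0,0,0,-0.11,0.45],[0,0,0,-0.11,0.45],[0,0,0,-0.11,0.45],[0,0,0,-0.11,0.45],[0,0,0,-0.11,0.45],[0,0,0,-0.11,0.45],[0,0,0,-0.11,0.45],[0,0,0,-0.11,0.45],[0,0,0,-0.08,0.45],[0,0,0,0,0.45]])

```text
time: 3.93
ee_pos: [0.3847, 0.4152, 0.3347]
tcp_rot: [-0.0, 0.278, 0.96, -0.0]
contact_force: [0.2, 0.4, 0.1]
gripper_width: 0.275
finger_force: 0.0
```

```bash
python3 -c "
from h import *
todo(-.13,-.004,.14)
cv2.imwrite('pics/s1.png',eyes.snapshot('side')[:,:,::-1])"
```

```text
t 3.93 pos [0.3847 0.4152 0.3347] loc [-0.1247 -0.0057  0.3347] psi 2.5772 rad 0.566 j [-0.07  0.25 -1.    1.45  0.21  1.56 -0.06] F [0.2 0.4 0.1] w 0.27461561089961595
need [0.07  0.025 2.596] yaw -0.0
```

jog_arm(commands=[[0.07,0.025,0.4,0,0.45],[0,0,0.5,0,0.45],[0,0,0.5,0,0.45],[0,0,0.5,0,0.45],[0,0,0.4,0,0.45],[0,0,0.3,0,0.45],[0,0,0,0,0.45],[-0.2,0,0,0,0.45],[-0.1,0,0,0,0.45],[0,0,0,0,0.45]])

```text
time: 4.82
ee_pos: [0.4025, 0.407, 0.1412]
tcp_rot: [0.001, 0.282, 0.959, 0.0]
contact_force: [0.7, -0.8, -0.1]
gripper_width: 0.279
finger_force: 0.0
```

```bash
python3 -c "
from h import *
todo(-.0855,-.004,.14)
a=eyes.snapshot('side')[100:260,320:480,::-1];b=eyes.snapshot('top')[110:270,170:330,::-1]
cv2.imwrite('pics/s2.png',cv2.resize(np.hstack([a,b]),(800,400),interpolation=cv2.INTER_CUBIC))"
```

```text
t 4.82 pos [0.4025 0.407  0.1412] loc [-0.1052 -0.0031  0.1412] psi 2.5689 rad 0.572 j [-0.09  0.38 -0.94  1.72  0.33  1.2  -0.13] F [ 0.7 -0.8 -0.1] w 0.27852048958539605
need [-0.263 -0.009  0.017] yaw -0.008
```

View pics/s2.png

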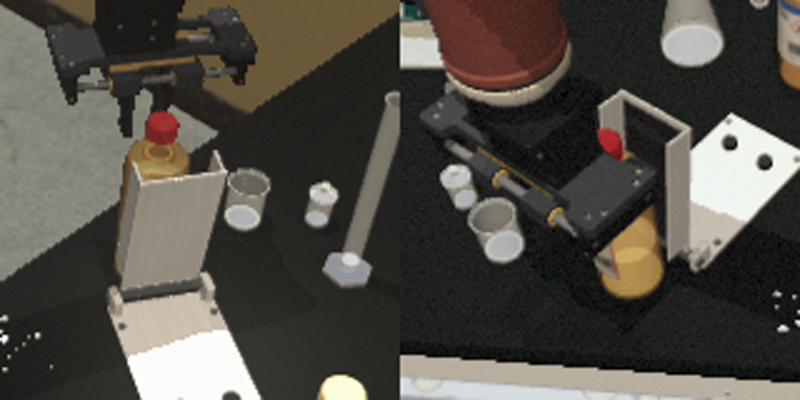

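```bash
cat >> h.py <<'E'
def path(th):
    s=np.interp(th,[.1,.2,.7,1.57],[.123,.12,.095,.085]); N=.0697
    return np.array([s*np.sin(th)-N*np.cos(th)-.0095, .016+s*np.cos(th)+N*np.sin(th)])
E
python3 -c "
from h import *
p=path(0)
for t in np.arange(0.1,1.65,.1):
    q=path(t); print(round(t,2),q.round(4),'rows units dx',((p-q)[0]/.075).round(3),'dz',((p-q)[1]/.075).round(3)); p=q"
```

```text
0.1 [-0.0666  0.1453] rows units dx -0.168 dz -0.085
0.2 [-0.054   0.1475] rows units dx -0.168 dz -0.028
0.3 [-0.0421  0.1465] rows units dx -0.158 dz 0.013
0.4 [-0.0309  0.1445] rows units dx -0.15 dz 0.027
0.5 [-0.0203  0.1416] rows units dx -0.14 dz 0.039
0.6 [-0.0106  0.1379] rows units dx -0.13 dz 0.049
0.7 [-0.0016  0.1336] rows units dx -0.119 dz 0.058
0.8 [0.0093 0.1314] rows units dx -0.145 dz 0.029
0.9 [0.0198 0.1282] rows units dx -0.14 dz 0.042
1.0 [0.0299 0.1241] rows units dx -0.135 dz 0.055
1.1 [0.0395 0.1191] rows units dx -0.128 dz 0.067
1.2 [0.0484 0.1133] rows units dx -0.12 dz 0.078
1.3 [0.0567 0.1067] rows units dx -0.111 dz 0.088
1.4 [0.0643 0.0995] rows units dx -0.101 dz 0.097
1.5 [0.0712 0.0916] rows units dx -0.091 dz 0.105
1.6 [0.0775 0.0832] rows units dx -0.085 dz 0.112
```

jog_arm(commands=[[-0.05,0,0,-0.008,0.45],[-0.05,0,0,0,0.45],[-0.05,0,0,0,0.45],[-0.03,0,0,0,0.45],[-0.03,0,0,0,0.45],[-0.03,0,0,0,0.45],[0,0,0,0,0.45],[0,0,0,0,0.45]])

```text
time: 5.58
ee_pos: [0.4155, 0.3981, 0.14]
tcp_rot: [-0.0, 0.276, 0.961, -0.0]
contact_force: [0.2, 0.2, 0.4]
gripper_width: 0.277
finger_force: 0.0
```

jog_arm(commands=[[-0.03,0,0,0,0.45],[-0.03,0,0,0,0.45],[-0.03,0,0,0,0.45],[-0.03,0,-0.01,0,0.45],[-0.03,0,-0.01,0,0.45],[-0.03,0,-0.01,0,0.45],[-0.03,0,-0.01,0,0.45],[-0.03,0,-0.01,0,0.45],[-0.03,0,-0.01,0,0.45],[-0.03,0,-0.01,0,0.45]])

```text
time: 6.42
ee_pos: [0.4346, 0.3861, 0.1454]
tcp_rot: [-0.0, 0.276, 0.961, 0.0]
contact_force: [-0.8, 0.4, -0.5]
gripper_width: 0.27
finger_force: 0.3
```

```bash
python3 -c "
from h import *
todo(path(.2)[0],-.004,path(.2)[1])
a=eyes.snapshot('side')[100:260,320:480,::-1];b=eyes.snapshot('top')[110:270,170:330,::-1]
cv2.imwrite('pics/s3.png',cv2.resize(np.hstack([a,b]),(800,400),interpolation=cv2.INTER_CUBIC))"
```

```text
t 6.42 pos [0.4346 0.3861 0.1454] loc [-0.0669 -0.0036  0.1454] psi 2.5818 rad 0.581 j [-0.05  0.39 -0.93  1.7   0.33  1.22 -0.05] F [-0.8  0.4 -0.5] w 0.2701818845977726
need [-0.173 -0.006 -0.028] yaw 0.004
```

View pics/s3.png

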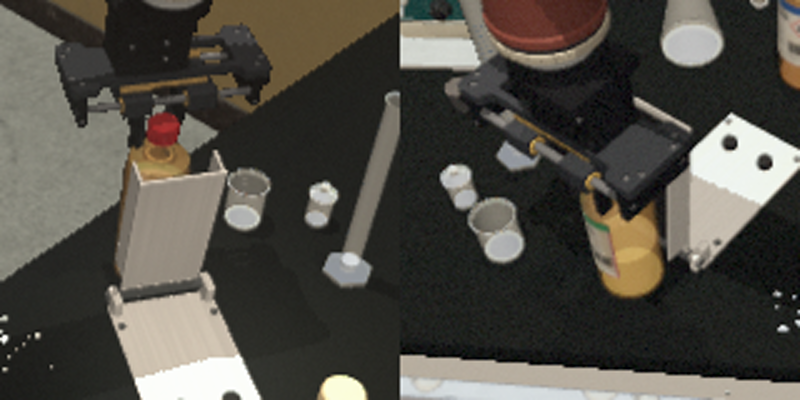

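Contact is made and the cap has leaned about 2 px toward the leaf. I'll keep pushing along the arc.

jog_arm(commands=[[-0.03,0,-0.006,0,0.45],[-0.03,0,-0.006,0,0.45],[-0.03,0,-0.005,0,0.45],[-0.03,0,-0.005,0,0.45],[-0.03,0,-0.005,0,0.45],[-0.03,0,0,0,0.45],[-0.03,0,0.002,0,0.45],[-0.03,0,0.003,0,0.45],[-0.03,0,0.003,0,0.45],[-0.03,0,0.003,0,0.45],[-0.03,0,0.003,0,0.45]])

```text
time: 7.43
ee_pos: [0.4548, 0.3749, 0.1478]
tcp_rot: [-0.0, 0.276, 0.961, 0.001]
contact_force: [-7.5, 2.3, 14.2]
gripper_width: 0.281
finger_force: 8.1
```

```bash
python3 -c "
from h import *
todo(path(.4)[0],-.004,path(.4)[1])
a=eyes.snapshot('side')[100:260,320:480,::-1];b=eyes.snapshot('top')[110:270,170:330,::-1]
cv2.imwrite('pics/s4.png',cv2.resize(np.hstack([a,b]),(800,400),interpolation=cv2.INTER_CUBIC))"
```

```text
t 7.43 pos [0.4548 0.3749 0.1478] loc [-0.0438 -0.0023  0.1478] psi 2.5829 rad 0.589 j [-0.02  0.41 -0.92  1.68  0.34  1.23 -0.01] F [-7.5  2.3 14.2] w 0.2807617322969136
need [-0.173 -0.024  0.044] yaw 0.005
```

View pics/s4.png

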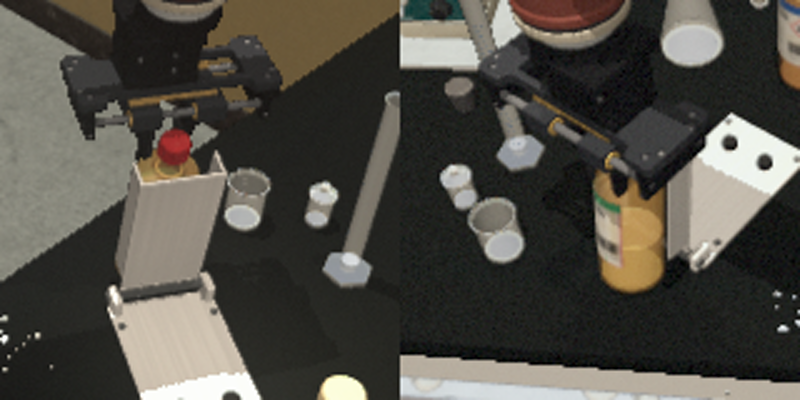

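The leaf hasn't moved, and the 14 N vertical force means the tips rode up onto the shoulder. I'll draw back gently, drop to the body just below the shoulder and push again.

jog_arm(commands=[[0.03,0,0,0,0.45],[0.03,0,0,0,0.45],[0.03,0,0,0,0.45],[0.03,0,0,0,0.45],[0.03,0,0,0,0.45],[0.03,0,0,0,0.45],[0.03,0,0,0,0.45],[0.03,0,0,0,0.45],[0.03,0,0,0,0.45],[0.03,0,0,0,0.45],[0.03,0,0,0,0.45],[0.03,0,0,0,0.45]])

```text
time: 8.53
ee_pos: [0.4324, 0.3874, 0.1462]
tcp_rot: [0.0, 0.276, 0.961, -0.0]
contact_force: [-1.1, 0.3, 1.1]
gripper_width: 0.275
finger_force: 0.0
```

jog_arm(commands=[[0.05,0,0,0,0.45],[0.05,0,0,0,0.45],[0.05,0,0,0,0.45],[0.05,0,0,0,0.45],[0.04,0,0,0,0.45],[0,0,0,0,0.45]])

```text
time: 9.03
ee_pos: [0.4166, 0.3976, 0.1464]
tcp_rot: [-0.0, 0.276, 0.961, 0.0]
contact_force: [-0.1, 0.2, 0.4]
gripper_width: 0.271
finger_force: 0.0
```

```bash
python3 -c "
from h import *
todo(-.088,-.004,.134)
a=eyes.snapshot('side')[100:260,320:480,::-1];b=eyes.snapshot('top')[110:270,170:330,::-1]
cv2.imwrite('pics/s5.png',cv2.resize(np.hstack([a,b]),(800,400),interpolation=cv2.INTER_CUBIC))"
```

```text
t 9.03 pos [0.4166 0.3976 0.1464] loc [-0.0883 -0.0036  0.1464] psi 2.5828 rad 0.576 j [-0.07  0.38 -0.94  1.71  0.33  1.22 -0.08] F [-0.1  0.2  0.4] w 0.2713783785133003
need [-0.004 -0.005  0.165] yaw 0.005
```

View pics/s5.png

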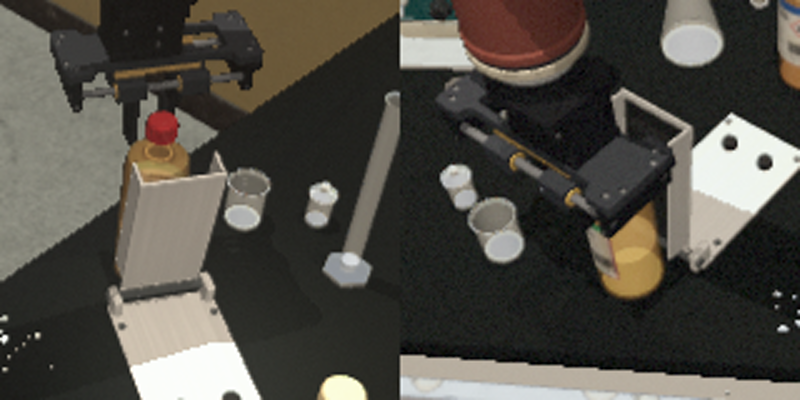

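Bottle upright again, leaf still at its start angle. Lowering to the body and pushing anew.

```bash
cat >> h.py <<'E'
def path(th):
    s=np.interp(th,[.12,.2,.7,1.57],[.116,.113,.09,.083]); N=.0697
    return np.array([s*np.sin(th)-N*np.cos(th)-.0095, .016+s*np.cos(th)+N*np.sin(th)])
E
python3 -c "
from h import *
p=path(.12)
for t in np.arange(0.2,1.65,.1):
    q=path(t); print(round(t,2),q.round(4),((p-q)/.075).round(3)); p=q"
```

```text
0.2 [-0.0554  0.1406] [-0.126 -0.014]
0.3 [-0.0441  0.1402] [-0.151  0.006]
0.4 [-0.0333  0.1387] [-0.144  0.019]
0.5 [-0.0231  0.1365] [-0.136  0.03 ]
0.6 [-0.0136  0.1334] [-0.127  0.041]
0.7 [-0.0048  0.1297] [-0.117  0.049]
0.8 [0.0059 0.1281] [-0.143  0.021]
0.9 [0.0164 0.1255] [-0.14   0.035]
1.0 [0.0265 0.122 ] [-0.135  0.048]
1.1 [0.0362 0.1175] [-0.129  0.06 ]
1.2 [0.0454 0.1121] [-0.122  0.072]
1.3 [0.0539 0.1059] [-0.114  0.082]
1.4 [0.0618 0.099 ] [-0.105  0.092]
1.5 [0.0689 0.0914] [-0.095  0.101]
1.6 [0.0755 0.0832] [-0.088  0.109]
```

jog_arm(commands=[[0,0,0.08,0,0.45],[0,0,0.085,0,0.45],[0,0,0,0,0.45],[-0.03,0,0,0,0.45],[-0.03,0,0,0,0.45],[-0.03,0,-0.01,0,0.45],[-0.03,0,-0.015,0,0.45],[-0.03,0,-0.015,0,0.45],[-0.03,0,-0.015,0,0.45],[-0.03,0,-0.015,0,0.45],[-0.03,0,-0.015,0,0.45],[-0.03,0,-0.01,0,0.45]])

```text
time: 10.13
ee_pos: [0.4348, 0.3861, 0.1412]
tcp_rot: [0.0, 0.276, 0.961, 0.0]
contact_force: [-0.8, 0.2, -0.1]
gripper_width: 0.274
finger_force: 0.3
```

jog_arm(commands=[[-0.03,0,-0.008,0,0.45],[-0.03,0,-0.006,0,0.45],[-0.03,0,-0.003,0,0.45],[-0.03,0,0,0,0.45],[-0.03,0,0,0,0.45],[-0.03,0,0,0,0.45]])

```text
time: 10.63
ee_pos: [0.4451, 0.3803, 0.143]
tcp_rot: [-0.001, 0.276, 0.961, 0.001]
contact_force: [-4.4, 3.1, 6.6]
gripper_width: 0.272
finger_force: 3.7
```

```bash
python3 -c "
from h import *
todo(path(.4)[0],-.004,path(.4)[1])
a=eyes.snapshot('side')[100:260,320:480,::-1];b=eyes.snapshot('top')[110:270,170:330,::-1]
cv2.imwrite('pics/s6.png',cv2.resize(np.hstack([a,b]),(800,400),interpolation=cv2.INTER_CUBIC))"
```

```text
t 10.63 pos [0.4451 0.3803 0.143 ] loc [-0.055  -0.0029  0.143 ] psi 2.5832 rad 0.585 j [-0.04  0.4  -0.93  1.69  0.34  1.22 -0.03] F [-4.4  3.1  6.6] w 0.2720271998732252
need [-0.289 -0.017  0.056] yaw 0.005
```

View pics/s6.png

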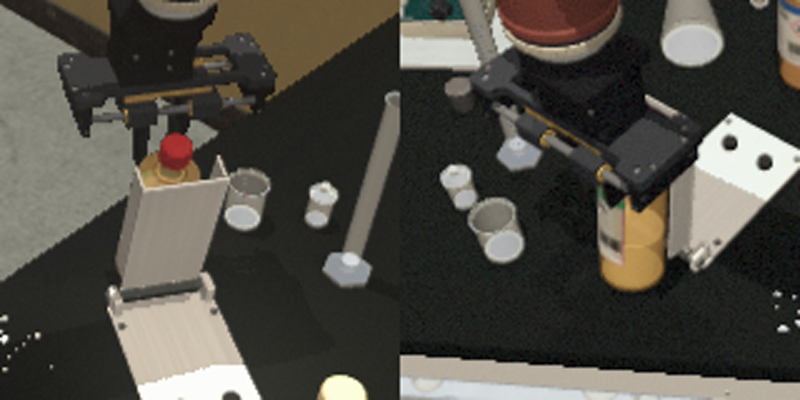

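The cap has moved well forward and the leaf is starting to go; its rim is at crop (228,178). I'll push on with the tips slightly lower.

jog_arm(commands=[[-0.02,0,0.02,0,0.45],[-0.03,0,0.015,0,0.45],[-0.03,0,0.01,0,0.45],[-0.03,0,0.008,0,0.45],[-0.03,0,0.006,0,0.45],[-0.03,0,0.006,0,0.45],[-0.03,0,0.006,0,0.45],[-0.03,0,0.006,0,0.45]])

```text
time: 11.4
ee_pos: [0.4598, 0.3718, 0.1378]
tcp_rot: [-0.0, 0.275, 0.961, 0.001]
contact_force: [-5.4, 3.5, 9.1]
gripper_width: 0.279
finger_force: 5.0
```

```bash
python3 -c "
from h import *
todo(path(.5)[0],-.004,path(.5)[1]-.003)
a=eyes.snapshot('side')[100:260,320:480,::-1];b=eyes.snapshot('top')[110:270,170:330,::-1]
cv2.imwrite('pics/s7.png',cv2.resize(np.hstack([a,b]),(800,400),interpolation=cv2.INTER_CUBIC))"
```

```text
t 11.4 pos [0.4598 0.3718 0.1378] loc [-0.0379 -0.0022  0.1378] psi 2.5834 rad 0.591 j [-0.02  0.42 -0.92  1.68  0.35  1.21 -0.01] F [-5.4  3.5  9.1] w 0.27898932818206856
need [-0.198 -0.025  0.058] yaw 0.006
```

View pics/s7.png

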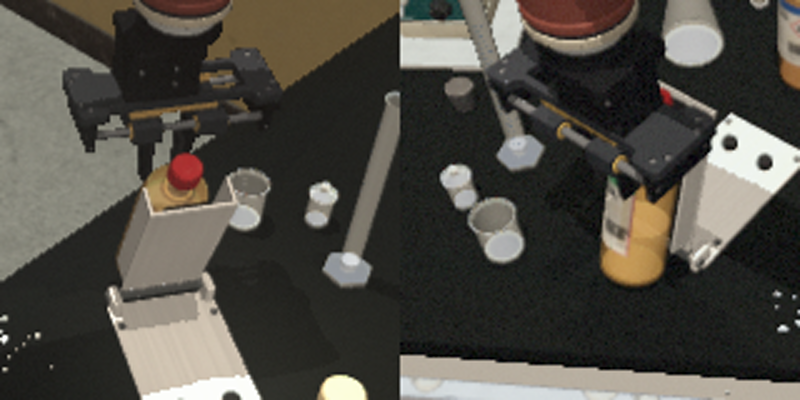

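The leaf and bottle now go down together: leaf rim at crop (232,188), cap at (184,170). Two pictures left, so I'll go by force and pose from here.

jog_arm(commands=[[-0.03,0,0.008,0,0.45],[-0.03,0,0.008,0,0.45],[-0.03,0,0.008,0,0.45],[-0.03,0,0.008,0,0.45],[-0.03,0,0.008,0,0.45],[-0.03,0,0.01,0,0.45],[-0.03,0,0.01,0,0.45],[-0.03,0,0.01,0,0.45],[-0.03,0,0.01,0,0.45],[-0.03,0,0.01,0,0.45],[-0.03,0,0.01,0,0.45],[-0.03,0,0.01,0,0.45]])

```text
time: 12.5
ee_pos: [0.484, 0.3572, 0.1301]
tcp_rot: [0.001, 0.276, 0.961, 0.002]
contact_force: [-2.5, 1.4, 12.4]
gripper_width: 0.272
finger_force: 5.5
```

```bash
python3 -c "
from h import *
todo(path(.8)[0],-.004,path(.8)[1]-.003)"
```

```text
t 12.5 pos [0.484  0.3572 0.1301] loc [-0.0098 -0.0017  0.1301] psi 2.5827 rad 0.602 j [-0.    0.44 -0.9   1.67  0.37  1.21  0.03] F [-2.5  1.4 12.4] w 0.27197289186044726
need [-0.209 -0.033  0.067] yaw 0.005
```

jog_arm(commands=[[-0.03,0,0.008,0,0.45],[-0.03,0,0.008,0,0.45],[-0.03,0,0.008,0,0.45],[-0.03,0,0.008,0,0.45],[-0.03,0,0.008,0,0.45],[-0.03,0,0.008,0,0.45],[-0.03,0,0.008,0,0.45],[-0.03,0,0.008,0,0.45],[-0.03,0,0.008,0,0.45],[-0.03,0,0.008,0,0.45],[-0.03,0,0.008,0,0.45],[-0.03,0,0.01,0,0.45]])

```text
time: 13.5
ee_pos: [0.5069, 0.3419, 0.1219]
tcp_rot: [0.001, 0.276, 0.961, 0.001]
contact_force: [-0.9, 0.5, 7.0]
gripper_width: 0.276
finger_force: 3.7
```

```bash
python3 -c "
from h import *
todo(path(1.1)[0],-.004,path(1.1)[1]-.003)
a=eyes.snapshot('side')[130:290,330:490,::-1];b=eyes.snapshot('top')[110:270,200:360,::-1]
cv2.imwrite('pics/s8.png',cv2.resize(np.hstack([a,b]),(800,400),interpolation=cv2.INTER_CUBIC))"
```

```text
t 13.5 pos [0.5069 0.3419 0.1219] loc [ 0.0178 -0.0023  0.1219] psi 2.5821 rad 0.611 j [ 0.02  0.47 -0.88  1.65  0.38  1.2   0.06] F [-0.9  0.5  7. ] w 0.2761876163706295
need [-0.245 -0.024  0.099] yaw 0.004
```

View pics/s8.png

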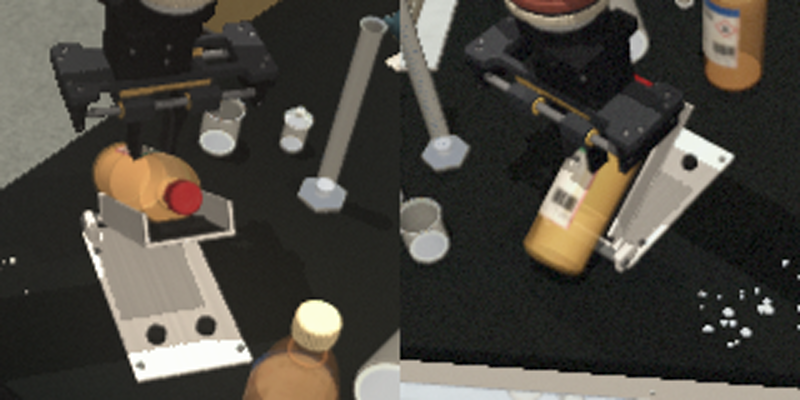

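Bottle and leaf are at about 1 rad, together and centred. I'll carry on along the arc.

jog_arm(commands=[[-0.03,0,0.011,0,0.45],[-0.03,0,0.011,0,0.45],[-0.03,0,0.012,0,0.45],[-0.03,0,0.012,0,0.45],[-0.03,0,0.013,0,0.45],[-0.03,0,0.014,0,0.45],[-0.03,0,0.015,0,0.45],[-0.03,0,0.016,0,0.45],[-0.03,0,0.017,0,0.45],[-0.03,0,0.018,0,0.45],[-0.03,0,0.02,0,0.45],[-0.03,0,0.02,0,0.45]])

```text
time: 14.6
ee_pos: [0.5307, 0.3269, 0.1086]
tcp_rot: [0.001, 0.277, 0.961, 0.001]
contact_force: [0.9, -0.4, 6.8]
gripper_width: 0.271
finger_force: 4.1
```

jog_arm(commands=[[-0.03,0,0.022,0,0.45],[-0.03,0,0.022,0,0.45],[-0.03,0,0.022,0,0.45],[-0.03,0,0.024,0,0.45],[-0.03,0,0.024,0,0.45],[-0.025,0,0.024,0,0.45],[-0.025,0,0.024,0,0.45]])

```text
time: 15.18
ee_pos: [0.5442, 0.3184, 0.0965]
tcp_rot: [0.002, 0.277, 0.961, 0.001]
contact_force: [2.9, -1.4, 7.0]
gripper_width: 0.277
finger_force: 3.6
```

```bash
python3 -c "
from h import *
todo(path(1.57)[0],-.004,path(1.57)[1])"
```

```text
t 15.18 pos [0.5442 0.3184 0.0965] loc [ 0.0619 -0.0023  0.0965] psi 2.5806 rad 0.63 j [ 0.04  0.53 -0.85  1.63  0.42  1.18  0.11] F [ 2.9 -1.4  7. ] w 0.27663567316803567
need [-0.154 -0.023  0.143] yaw 0.003
```

jog_arm(commands=[[-0.018,0,0.02,0,0.45],[-0.018,0,0.02,0,0.45],[-0.018,0,0.02,0,0.45],[-0.015,0,0.02,0,0.45],[-0.01,0,0.02,0,0.45],[-0.01,0,0.015,0,0.45],[-0.005,0,0.015,0,0.45],[0,0,0.01,0,0.45]])

```text
time: 15.85
ee_pos: [0.5514, 0.3138, 0.0864]
tcp_rot: [0.003, 0.277, 0.961, 0.001]
contact_force: [5.7, -4.1, 9.8]
gripper_width: 0.275
finger_force: 5.1
```

jog_arm(commands=[[0,0,0.015,0,0.45],[0,0,0.015,0,0.45],[0,0,0,0,0.45]])

```text
time: 16.1
ee_pos: [0.5522, 0.3141, 0.0856]
tcp_rot: [0.004, 0.278, 0.961, 0.001]
contact_force: [5.6, -4.4, 16.1]
gripper_width: 0.278
finger_force: 8.2
```

jog_arm(commands=[[0.01,0,0.015,0,0.45],[0.01,0,0.015,0,0.45],[0,0,0.01,0,0.45],[0,0,0,0,0.45],[0,0,0,0,0.45]])

```text
time: 16.52
ee_pos: [0.5528, 0.315, 0.0852]
tcp_rot: [0.005, 0.278, 0.961, 0.002]
contact_force: [4.2, -9.2, 34.0]
gripper_width: 0.278
finger_force: 16.7
```

34 N with almost no travel means the leaf is on its pads. I'll ease off and draw back upward.

jog_arm(commands=[[0,0,-0.03,0,0.45],[0,0,-0.03,0,0.45],[0,0,-0.03,0,0.45],[0,0,-0.05,0,0.45],[0,0,-0.1,0,0.45],[0,0,-0.3,0,0.45],[0,0,-0.4,0,0.45],[0.3,0,-0.4,0,0.45],[0.4,0,-0.4,0,0.45],[0.4,0,-0.2,0,0.45],[0.3,0,0,0,0.45],[0,0,0,0,0.45]])

```text
time: 17.52
ee_pos: [0.453, 0.376, 0.2268]
tcp_rot: [0.0, 0.272, 0.962, 0.001]
contact_force: [0.4, 0.6, 0.1]
gripper_width: 0.274
finger_force: 0.0
```

```bash
python3 -c "
from h import *
st()
a=eyes.snapshot('side')[130:290,330:490,::-1];b=eyes.snapshot('top')[110:270,200:360,::-1]
cv2.imwrite('pics/s9.png',cv2.resize(np.hstack([a,b]),(800,400),interpolation=cv2.INTER_CUBIC))"
```

```text
t 17.52 pos [0.453  0.376  0.2268] loc [-0.046  -0.0023  0.2268] psi 2.5896 rad 0.589 j [ 0.    0.34 -0.95  1.58  0.28  1.37  0.04] F [0.4 0.6 0.1] w 0.2738228543368183
```

View pics/s9.png

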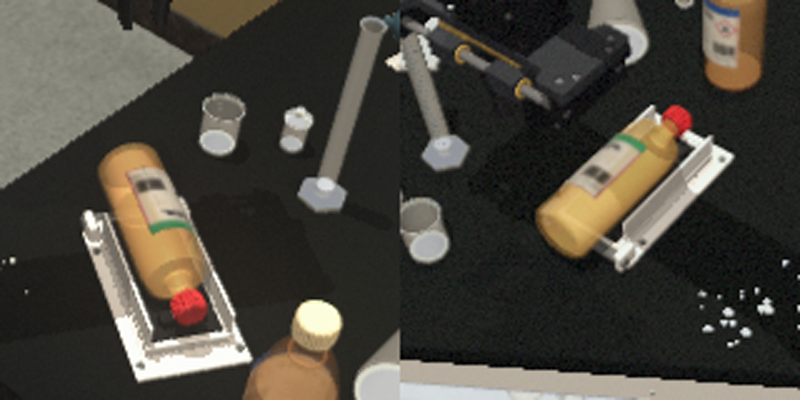

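```bash
python3 - <<'E'
from h import *
c,n=np.cos(T),np.sin(T)
for nm,u,v in(('side',405.2,253.5),('top',311.2,158.8)):
    p=atz(nm,u,v,.055); print(nm,np.round([c*(p[0]-X)+n*(p[1]-Y),-n*(p[0]-X)+c*(p[1]-Y)],4))
for x in(-.025,-.035,-.045):   # predicted bottle axis ends in the pictures
  for nm,ox,oy,sx in(('side',330,130,0),('top',200,110,400)):
    P=[[X+c*a,Y+n*a,.055] for a in(x,x+.202)]; print(x,nm,((proj(nm,P)-[ox,oy])*2.5+[sx,0]).round(0).tolist())
E
```

```text
side [ 0.1595 -0.0019]
top [ 0.1588 -0.0053]
-0.025 side [[132.0, 169.0], [196.0, 323.0]]
-0.025 top [[559.0, 228.0], [684.0, 110.0]]
-0.035 side [[129.0, 163.0], [193.0, 315.0]]
-0.035 top [[552.0, 234.0], [679.0, 115.0]]
-0.045 side [[127.0, 156.0], [189.0, 306.0]]
-0.045 top [[545.0, 241.0], [673.0, 121.0]]
```

The cap lies at x≈0.16, y≈-0.004 in the rest frame. That puts the foot about 36–43 mm behind the hinge, in line with the leaf, and nothing is touched.

```bash
python3 -c "
from station import ctrl
print(ctrl.close_job())"
```

```text
the job is handed in; nothing more can be done
None
```

I handed the job in with the leaf down on its pads, the tall bottle lying on it between the cheeks, the arm drawn clear and no bystander touched; the hand-in gave no verdict, and the first push slipped onto the shoulder, so the bottle rocked back upright once before the second push took it down.

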